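Hang the rinse basket on the drip stand with the C-hook

TASK

Hang the basket of washed brass parts up to drip: take the blue-handled C-hook out of the drip stand's fork, thread its curved end through the brass ring on the basket's swing handle, draw the ring back along the wire to the shank, lift the basket out of the tub and hang the hook by its collar in the fork again, the basket hanging free over the drip tray. Work gently: the ring is only soft-soldered and must not be forced. Do not touch the basket with the gripper or tip it far, and leave the other things on the bench where they are.

Things in the scene. Friction and masses are not known exactly. Their poses are not given: they have to be found in the camera images.
- hook: Steel C-hook, 130 g, hanging upright in the stand's fork. Origin: on the axis of the upright shank at its foot, on the wire's centre line; z up the shank. From there a 6 mm wire runs as a level half circle, centre-line radius 20 mm: it leaves along +x and turns towards +y round the point (0, 20 mm). Shank 8 mm thick; collar 32 mm in diameter from 85 to 89 mm above the origin; handle above.
- hook_handle (a point): Middle of the hook's blue square handle, 115 mm above the hook's origin: 20 x 20 mm, faces square to the hook's x and y, from 89 to 133 mm above the origin (the collar is right below it).
- hook_tip (a point): Free end of the hook's wire, rounded, 6 mm thick: 40 mm to +y of the hook's origin, pointing along the hook's -x, 5 mm higher than the origin (the wire climbs evenly).
- stand: Drip stand, fixed. Origin: on the bench under the fork's seat. The column stands 115 mm to +x of the origin and ends at the fork's height; nothing is higher. Below the fork a drip tray, 140 x 150 mm, rim 12 mm high. The hook must be lifted a little and led out of, and into, the fork on its open -x side.
- fork_seat (a point): Place in the fork where the shank hangs, at the height of the prongs' upper faces, 220 mm above the bench. Two flat prongs along the stand's x, 14 mm apart, 36 mm wide over all, 6 mm thick, open towards the stand's -x; 36 to 40 mm before the seat they end in a lip 4 mm high. The collar rests on the prongs.
- tub: White rinse tub, fixed, empty of liquid: outer size 138 (x) x 158 (y) x 40 mm high, walls and floor 4 mm. Origin: centre of its underside.
- basket: Steel mesh basket with brass parts in it, 0.5 to 0.75 kg in all, standing loose in the tub: 100 (x) x 120 (y) x 38 mm high. Origin: centre of its underside. Its swing handle is 5 mm wire with a level cross bar along the basket's x, 51 mm from the pivot (83 mm above the origin when upright).
- handle_pivot (a point): Middle of the swing handle's pivot axis (the basket's x), 32 mm above its origin. On the mid bar stands a brass ring, hole 16 mm, outside 26 mm, wire 5 mm, hole facing along x, centre 64.5 mm from the pivot. The stiff handle stays where left, leaning up to 29 degrees to +y or -y (ring up to 31 mm aside, 8 mm lower): NOT measured, see it or feel for it. About 2.5 N sideways on the ring swings it.
- flux_tin: Bystander: open round tin with white flux, 54 mm in diameter, 17 mm high, on the bench between tub and stand. Origin: centre of its underside.
- tweezers: Bystander: steel tweezers, 128 mm long, 6 mm high, lying on the bench nearer the robot than the flux tin. Origin: middle of the underside.
- coach_side: Bystander: the farther from the robot of two flat brass model-coach sides, with a row of windows, 150 x 30 x 3 mm. Origin: centre of its underside.
- solder_coil: Bystander: flat coil of solder, 52 mm in diameter, 3 mm high. Origin: centre of its underside.
- copper_sheet: Bystander: copper sheet, 90 x 55 x 3 mm. Origin: centre of its underside.
Things that resemble listed ones, but are neither listed nor needed, are in the scene too. Leave any pink look-alike of the hook alone.

How it is judged (in metres and radians):
On the way, in this order (a step that is already met when the one before it is completed fails the run):
1. the hook has been taken out of the fork (horizontal distance between hook and stand above 0.06 m), for 0.2 s.
2. the basket has been lifted clear of the tub by its ring, hanging on the hook away from the stand (height (world z) of basket above 0.042 m and z of basket in the frame of hook below -0.09 m and horizontal distance between basket and hook below 0.03 m and horizontal distance between hook and stand above 0.06 m and contact force between hook and basket above 2.5 N), for 0.2 s.
At the end, for the whole second after the job is handed in: The hook hangs upright (11 degrees) by its collar in the fork, shank within 22 mm of the seat; the basket hangs from it by the ring, centre within 25 mm of the shank's axis (ring drawn back to the shank), clear of tray and stand, within 20 degrees of level, almost at rest (horizontal distance between hook and stand below 0.022 m and height (world z) of hook between 0.128 and 0.142 m and angle between hook's own z axis and vertical below 0.2 rad and contact force between hook and stand above 3 N and z of basket in the frame of hook between -0.115 and -0.09 m and horizontal distance between basket and hook below 0.025 m and height (world z) of basket above 0.018 m and angle between basket's own z axis and vertical below 0.35 rad and contact force between basket and stand below 0.3 N and linear speed of hook below 0.03 m/s and linear speed of basket below 0.06 m/s); the robot touches nothing.
It fails at once if the ring is forced: hook and basket press on each other with more than 13 N (contact force between hook and basket above 13 N).
It fails at once if the gripper or arm touches the basket (contact force between any of the fingers, the arm and basket above 0.5 N).
It fails at once if the basket tips by more than 35 degrees (angle between basket's own z axis and vertical above 0.61 rad).
It fails at once if a bystander is moved by more than 20 mm (distance of any of flux_tin, tweezers, coach_side, solder_coil, copper_sheet from where it was at the start of the episode above 0.02 m).
It also fails if it takes over 72 s, if anything falls off the work surface, if the arm or the gripper's body presses on something with over 40 N, if the wrist force passes 120 N, or if a joint passes its speed limit or range.

ROBOT

A 6-joint arm with a two-finger parallel gripper is mounted at the origin on the work surface. World frame = base frame: x ahead of the robot, y to its left, z up, the work surface at z = 0. Lengths are in mm, angles in rad, forces in N, time in s.
With the tool pointing down it reaches from about 275 to 825 mm from the base axis. Payload 4.9 kg.
Tool frame: the origin (TCP) lies at the very end of the fingers, on their centre line; the grasp point (between the pads) lies 19 mm behind it; z points along the fingers, y is the direction in which the jaws open and shut (so a half turn about z gives the same grasp; the last joint's range is limited). The gripper opens to 85 mm and grips with 20 to 120 N. Pads are 22 mm wide; open, the fingers measure 114 mm over their backs; the gripper's body (76 mm by 85 mm) begins 54 mm behind the grasp point. The pads swing forward as they close: fully open they stand 13 mm farther back than shut.
Start: joints at [-1.408, 0.326, -0.193, 1.052, 0, 1.437], TCP at [160.866, -525.967, 231.281] pointing down, gripper open.
Joint ranges: [-2.65, 2.65], [-0.97, 1.79], [-1.3, 1.35], [-1.93, 2.1], [-1.47, 1.37], [-3.14, 3.14]. Speed limits (rad/s): [2.57, 2.57, 3.14, 3.14, 3.14, 3.14].

INTERFACE

Orientations are given as [roll, pitch, yaw] about the fixed x, y, z axes, in that order (R = Rz(yaw) Ry(pitch) Rx(roll)).
In Python, from bench import bot, solve_ik, imaging gives the robot as it stands. Calls block until the motion is done:
- bot.move_ptp(position, orientation): joint-space move of the TCP to a pose.
- bot.movel(position, rot=None, max_speed=150, threshold=None): straight line of the TCP; rot=None keeps the orientation; max_speed is the mean speed in mm/s. With threshold (N) it stops when the force on the tool has changed by that much, and returns True; else False.
- bot.move_j(angles): joint-space move.
- bot.grip(opening, effort=None): opening from 0.0 (shut) to 1.0 (fully open); effort is the grip in N (None keeps the last); returns when the fingers have stopped.
- bot.dwell(seconds).
- solve_ik(position, orientation): joint angles nearest the present ones, or None.
- bot.get_state(): the state.
- imaging.capture(name): name is "scene" or "top" or "wrist"; returns the picture (420x560x3 uint8, blue, green, red); there is no depth.
- imaging.camera_model(name): a dict with "K" (3x3 intrinsics, pixels), "k1" (the pictures are not rectified: a ray, as slopes to the right and down, at radius r is drawn at 1 + k1 r^2 times it, then the intrinsics apply), "position" and "rotation" of the camera in the world. Camera axes: x right, y up, looking along -z (the intrinsics and any distortion apply to the point x, -y, -z); pixel columns grow to the right and rows downward; lengths in mm; the calibration is good to about 2 mm. A picture is of the moment at which its call begins: read the wrist's pose just before it. camera_model takes no time and is no camera call; for the wrist camera it gives the pose at the moment of the call.
A pose or a line that the arm cannot do raises bot.IKError and nothing moves.
- bot.sign_off(): hands the job in, once; it reports no verdict.
The state is a dict: "t": time; "qpos": joint angles; "joint_velocities": joint speeds; "effort": joint torques, N m; "tcp_pos": TCP position; "orientation": TCP orientation; "contact_force": force on the tool from outside, world axes, zero at the start; "wrist_torque": the same for the moment, N m; "opening": opening from 0.0 (shut) to 1.0 (fully open).
Only numpy, scipy, OpenCV 4.12 (cv2) and the standard library are available. Lean on these libraries where they do the work, as an engineer would, in place of code of your own. Each camera call takes 0.05 s, during which the arm holds its last target.

## Working session

There is one attempt and no reset: what is moved stays moved. The work goes in short steps, each a Python script; the robot and the scene stay as the last script left them, time stands still between calls to the robot, and variables do not carry over. Pictures are saved under pics/ and viewed, and the job is handed in when it is done.

```bash
ls; mkdir -p pics; python3 - <<'E'
from bench import bot, imaging
import cv2
for n in ["scene","top","wrist"]:
    m=imaging.camera_model(n); im=imaging.capture(n); cv2.imwrite(f"pics/{n}0.png",im)
    print(n,m)
s=bot.get_state(); print(s['t'],s['tcp_pos'],s['orientation'],s['contact_force'])
E
```

```text
pics
scene {'K': array([[436.68248826,   0.        , 280.48791181],
       [  0.        , 436.68248826, 212.56711881],
       [  0.        ,   0.        ,   1.        ]]), 'k1': -0.11350777142747671, 'position': array([ 792.91184246, -476.36643897,  855.20830579]), 'rotation': array([0.77506065, 0.00517583, 0.58950369])}
top {'K': array([[513.56868442,   0.        , 279.84681561],
       [  0.        , 513.56868442, 210.36272239],
       [  0.        ,   0.        ,   1.        ]]), 'k1': -0.1045421089094813, 'position': array([ 294.68613061,   69.09688327, 1317.20830781]), 'rotation': array([ 0.11244602, -0.02719582, -1.5497873 ])}
wrist {'K': array([[327.17241421,   0.        , 278.93246333],
       [  0.        , 327.17241421, 210.64197311],
       [  0.        ,   0.        ,   1.        ]]), 'k1': -0.06808970362184731, 'position': array([ 231.20614391, -503.45265315,  374.38076472]), 'rotation': array([-0.29042156,  0.00155707, -1.2730932 ])}
0.15 [ 160.80655392 -525.49346298  230.67563493] [-3.14026006e+00 -2.04917449e-04  2.96817524e-01] [-0.23354879  0.44156315  0.33286936]
```

View pics/scene0.png

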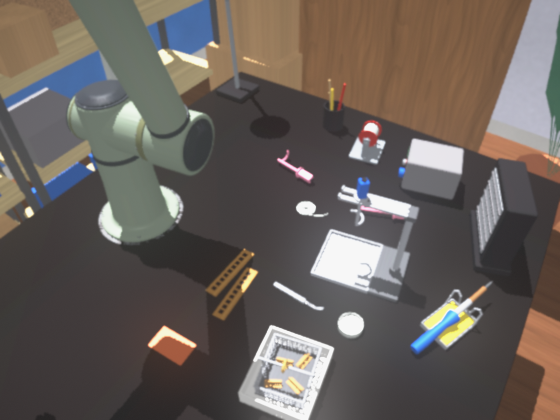

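View pics/top0.png

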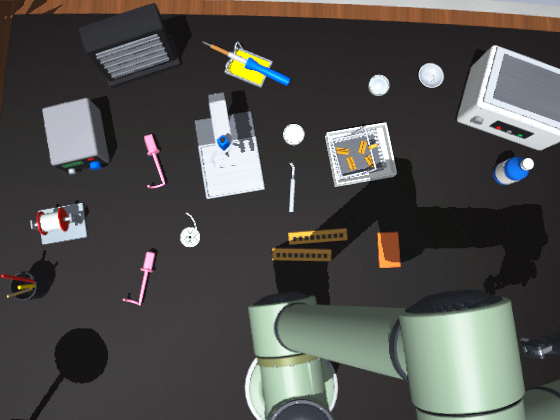

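View pics/wrist0.png

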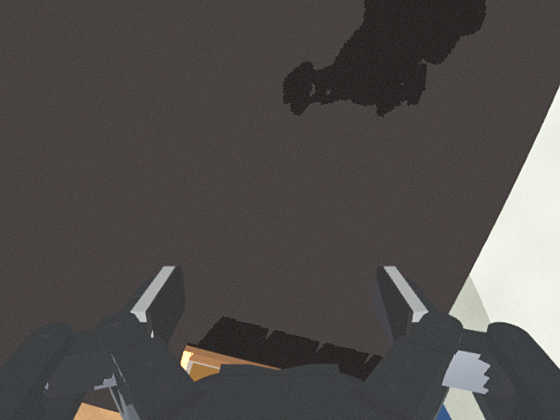

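The scene view shows the stand with the blue handle at (363,187) and the tub with basket at (287,370). In the top view the blue handle is at (223,143) and the tub is at (361,155). The pink look-alikes are at (152,160) and (145,275). I'll enlarge the top and scene crops.

```bash
cat > h.py <<'E'
import numpy as np, cv2
from scipy.spatial.transform import Rotation as R
from bench import bot, solve_ik, imaging
def cam(n,m=None):
    m=m or imaging.camera_model(n)
    return m['K'],m['k1'],np.array(m['position']),R.from_euler('xyz',m['rotation']).as_matrix()
def ray(c,uv):
    K,k1,p,Rm=c
    d=cv2.undistortPoints(np.array([[uv]],float),K,np.array([k1,0,0,0,0.]),None,None).ravel() if True else None
    v=Rm@np.array([d[0],-d[1],-1]); return p,v/np.linalg.norm(v)
def onz(c,uv,z):
    p,v=ray(c,uv); return p+v*(z-p[2])/v[2]
def proj(c,P):
    K,k1,p,Rm=c
    q=Rm.T@(np.array(P,float)-p); x,y=q[0]/-q[2],-q[1]/-q[2]; r2=x*x+y*y
    s=1+k1*r2; return np.array([K[0,0]*x*s+K[0,2],K[1,1]*y*s+K[1,2]])
def tri(rays):
    A=0;b=0
    for p,v in rays:
        M=np.eye(3)-np.outer(v,v); A=A+M;b=b+M@p
    X=np.linalg.solve(A,b); return X,[np.linalg.norm((np.eye(3)-np.outer(v,v))@(X-p)) for p,v in rays]
def crop(src,x0,y0,x1,y1,f,out):
    im=cv2.imread(src) if isinstance(src,str) else src
    cv2.imwrite(out,cv2.resize(im[y0:y1,x0:x1],None,fx=f,fy=f,interpolation=cv2.INTER_CUBIC))
E
python3 - <<'E'
from h import *
for n in ['top','scene']:
    print(n,proj(cam(n),[0,0,0]))
crop('pics/top0.png',180,80,420,220,3.3,'pics/t_c.png')
crop('pics/scene0.png',300,160,440,305,4,'pics/s_stand.png')
crop('pics/scene0.png',225,315,345,420,5,'pics/s_tub.png')
E
```

```text
top [290.58942662 385.9574189 ]
scene [140.09733586 213.3165247 ]
```

View pics/t_c.png

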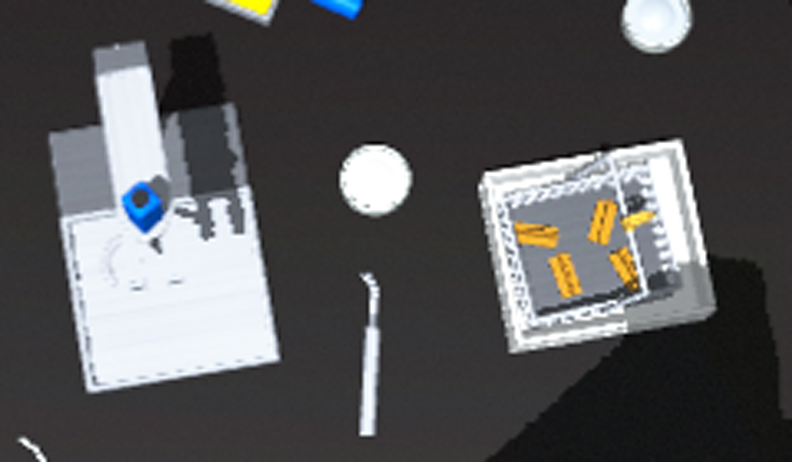

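View pics/s_stand.png

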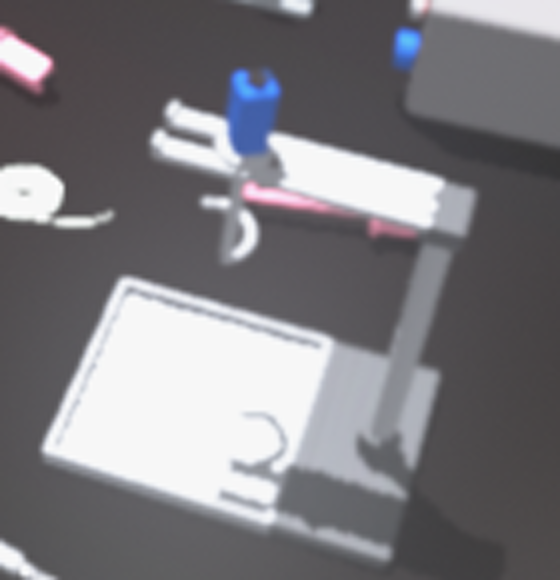

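View pics/s_tub.png

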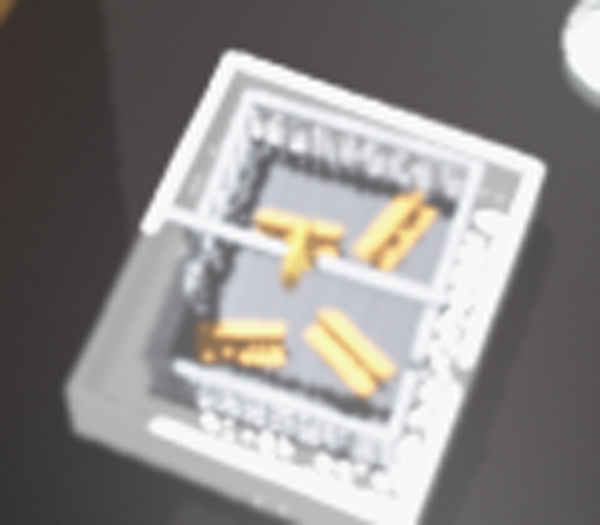

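```bash
python3 - <<'E'
from h import *
T=cam('top');S=cam('scene')
t=lambda x,y:(180+(x+.5)/3.3-.5,80+(y+.5)/3.3-.5)
s=lambda x,y:(300+(x+.5)/4-.5,160+(y+.5)/4-.5)
b=lambda x,y:(225+(x+.5)/5-.5,315+(y+.5)/5-.5)
f=lambda a:np.round(a,1)
print('tray',[f(onz(T,t(*p),12)) for p in [(62,215),(248,188),(280,360),(90,392)]])
print('tub rim top',[f(onz(T,t(*p),40)) for p in [(484,178),(682,142),(715,312),(513,350)]])
print('tub rim scene',[f(onz(S,b(*p),40)) for p in [(232,55),(543,165),(70,390)]])
print('handle centre top',f(onz(T,t(142,204),268)), 'scene',f(onz(S,s(255,80),268)))
print('handle corners', [f(onz(T,t(*p),268)) for p in [(144,182),(162,200),(143,222),(123,205)]])
print('scene handle corners',[f(onz(S,s(*p),268)) for p in [(236,72),(278,85)]])
print('prong ends',[f(onz(S,s(*p),222)) for p in [(172,108),(155,143),(443,180),(437,215)]])
print('foot',f(onz(S,s(230,255),135)),'tip',f(onz(S,s(205,201),140)))
print('bar top',[f(onz(T,t(*p),80)) for p in [(612,152),(645,300),(630,225)]])
print('bar scene',[f(onz(S,b(*p),80)) for p in [(165,212),(440,297),(300,250)]])
print('tin',onz(T,t(376,180),17),'mid cup')
E
```

```text
tray [array([609. , 251.7,  12. ]), array([634.4, 106. ,  12. ]), array([497.8,  77.3,  12. ]), array([469.1, 224.1,  12. ])]
tub rim top [array([640.4, -77.5,  40. ]), array([ 674.6, -233.4,   40. ]), array([ 539.8, -258.3,   40. ]), array([ 505.7, -101. ,   40. ])]
tub rim scene [array([ 513.4, -101.9,   40. ]), array([647.2, -74.1,  40. ]), array([ 544.3, -254.8,   40. ])]
handle centre top [555.7 165.5 268. ] scene [559.3 171.6 268. ]
handle corners [array([570. , 164.8, 268. ]), array([558.6, 152.9, 268. ]), array([544. , 164.4, 268. ]), array([554.7, 177.5, 268. ])]
scene handle corners [array([548.4, 171.7, 268. ]), array([570.9, 174.6, 268. ])]
prong ends [array([513.7, 176.6, 222. ]), array([519.1, 147.2, 222. ]), array([658.2, 206. , 222. ]), array([665.3, 180.1, 222. ])]
foot [561.  175.1 135. ] tip [531.2 200.9 140. ]
bar top [array([ 653. , -170.1,   80. ]), array([ 539.7, -194.8,   80. ]), array([ 596.8, -183.6,   80. ])]
bar scene [array([ 544.4, -190. ,   80. ]), array([ 648.8, -161.5,   80. ]), array([ 595.4, -174.4,   80. ])]
tin [642.41097469   5.26525941  17.        ] mid cup
```

```bash
cat > look.py <<'E'
from h import *
import json,pickle
def snap(name):
    m=imaging.camera_model('wrist'); im=imaging.capture('wrist')
    cv2.imwrite(f'pics/{name}.png',im); pickle.dump(m,open(f'pics/{name}.pkl','wb')); return m,im
def wc(name): return cam(None,pickle.load(open(f'pics/{name}.pkl','rb')))
E
python3 - <<'E'
from look import *
t0=bot.get_state()['t']
bot.move_ptp([600,-190,280],[np.pi,0,1.76]); print(bot.get_state()['t']); bot.dwell(.3)
print(snap('w1')[0]['position'])
bot.movel([500,-225,260]); bot.dwell(.3); snap('w2')
s=bot.get_state();print(s['t'],s['tcp_pos'],s['orientation'],s['qpos'],s['contact_force'])
E
```

```text
2.15
[ 586.2914444  -117.76878379  423.77934343]
3.7167 [ 500.33063918 -224.80987392  259.86502375] [-3.14149396e+00 -1.05372831e-04  1.76059570e+00] [-5.56882293e-01  3.06409692e-01 -1.46296918e-01  1.11823372e+00
  1.03031159e-05  8.24114651e-01] [ 0.09544979 -0.31783204 -0.25785983]
```

View pics/w1.png

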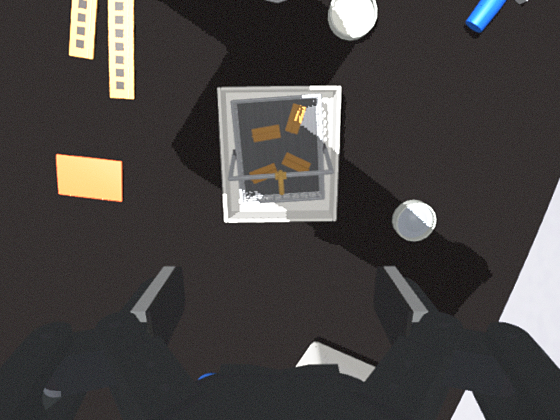

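View pics/w2.png

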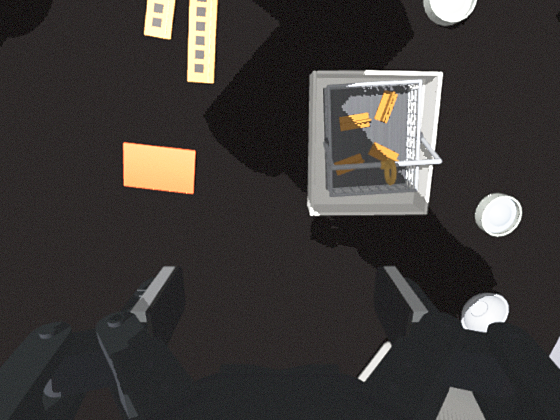

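```bash
python3 - <<'E'
from h import *
a=cv2.imread('pics/w1.png')[75:235,205:355]; b=cv2.imread('pics/w2.png')[60:220,300:450]
f=lambda i:cv2.convertScaleAbs(cv2.resize(i,None,fx=2.6,fy=2.6,interpolation=cv2.INTER_CUBIC),alpha=1.5)
im=np.hstack([f(a),f(b)]);print(im.shape);cv2.imwrite('pics/w12.png',im)
E
```

```text
(416, 780, 3)
```

View pics/w12.png

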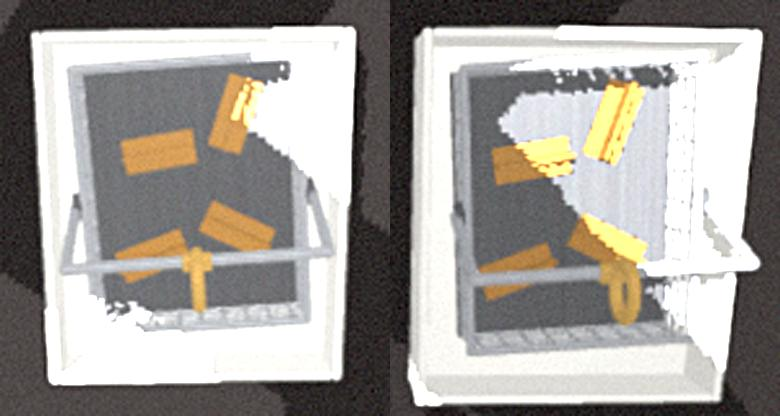

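```bash
python3 - <<'E'
from look import *
A=wc('w1');B=wc('w2');f=lambda a:np.round(a,1)
p=lambda x,y:(205+(x+.5)/2.6-.5,75+(y+.5)/2.6-.5)
q=lambda x,y:(300+(x-390+.5)/2.6-.5,60+(y+.5)/2.6-.5)
T=cam('top');S=cam('scene');t=lambda x,y:(180+(x+.5)/3.3-.5,80+(y+.5)/3.3-.5)
b=lambda x,y:(225+(x+.5)/5-.5,315+(y+.5)/5-.5)
for n,u,v in [('ring',p(198,286),q(625,293)),('ringtop',p(198,310),q(627,322)),('barmid',p(197,260),q(618,268)),('barR',p(330,254),q(757,263)),('barL',p(66,269),q(470,279)),('tubLL',p(52,383),q(414,400)),('tubUR',p(354,30),q(763,32)),('tubUL',p(34,33),q(425,30)),('tubLR',p(338,380),q(718,398))]:
    X,e=tri([ray(A,u),ray(B,v)]); print(n,f(X),f(e))
print('basket rim w1',[f(onz(A,p(*k),42)) for k in [(70,68),(287,55),(312,318),(108,328)]])
print('basket rim w2',[f(onz(B,q(*k),42)) for k in [(455,70),(695,60),(688,340),(467,352)]])
print(f(tri([ray(T,t(630,225)),ray(S,b(300,250))])))if 0 else None
E
```

```text
ring [ 601.6 -185.6   98.1] [0.9 0.9]
ringtop [ 603.4 -194.6  102.6] [0.2 0.2]
barmid [ 599.8 -177.7   88.5] [0.5 0.5]
barR [ 651.3 -165.2   89.3] [0.4 0.4]
barL [ 548.  -193.5   78.4] [0.2 0.2]
tubLL [ 544.4 -258.8   34.4] [1.2 1.2]
tubUR [648.4 -76.4  43.5] [0.1 0.1]
tubUL [ 514.5 -103.2   38. ] [0.2 0.2]
tubLR [ 678.  -229.3   42.6] [0.9 0.9]
basket rim w1 [array([ 532.5, -114.6,   42. ]), array([622.8, -91.9,  42. ]), array([ 659.4, -203.2,   42. ]), array([ 567.3, -225.6,   42. ])]
basket rim w2 [array([ 529.4, -116.4,   42. ]), array([624.4, -92.6,  42. ]), array([ 656. , -205.5,   42. ]), array([ 560.9, -229.6,   42. ])]
```

```bash
python3 - <<'E'
from look import *
A=wc('w1');B=wc('w2')
p=lambda x,y:np.array((205+(x+.5)/2.6-.5,75+(y+.5)/2.6-.5))
q=lambda x,y:np.array((300+(x-390+.5)/2.6-.5,60+(y+.5)/2.6-.5))
yaw=.267; d=np.array([np.sin(yaw),-np.cos(yaw),0])
from scipy.optimize import least_squares
obs=[(A,p(197,260),51),(A,p(198,310),77),(B,q(625,293),64.5)]
for deg in (14,18,22,26,29):
    th=np.radians(deg); P=lambda r,o=0:np.array([594.1,-159.9,36])+r*(np.sin(th)*d+np.cos(th)*np.array([0,0,1]))
    print(deg,[np.round(proj(c,P(r))-uv,1) for c,uv,r in obs],P(64.5).round(1))
E
```

```text
14 [array([-1.3, -6.9]), array([ -1.2, -15.5]), array([ -0.1, -10.7])] [ 598.2 -175.    98.6]
18 [array([-1.1, -3.8]), array([ -0.8, -10.6]), array([-0.6, -6.3])] [ 599.4 -179.1   97.3]
22 [array([-0.8, -0.9]), array([-0.4, -6. ]), array([-1.2, -2.2])] [ 600.5 -183.2   95.8]
26 [array([-0.6,  1.9]), array([-0. , -1.7]), array([-1.8,  1.7])] [ 601.6 -187.2   94. ]
29 [array([-0.4,  3.9]), array([0.2, 1.3]), array([-2.4,  4.4])] [ 602.4 -190.1   92.4]
```

```bash
python3 - <<'E'
from look import *
bot.move_ptp([558,169,370],[np.pi,0,2.39]); bot.dwell(.3); snap('w3'); print(bot.get_state()['t'])
A=wc('w3'); crop('pics/w3.png',180,60,400,230,3.5,'pics/w3c.png')
E
```

```text
5.5917
```

View pics/w3.png

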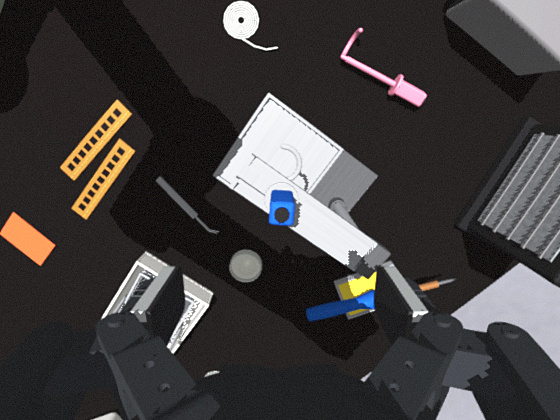

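View pics/w3c.png

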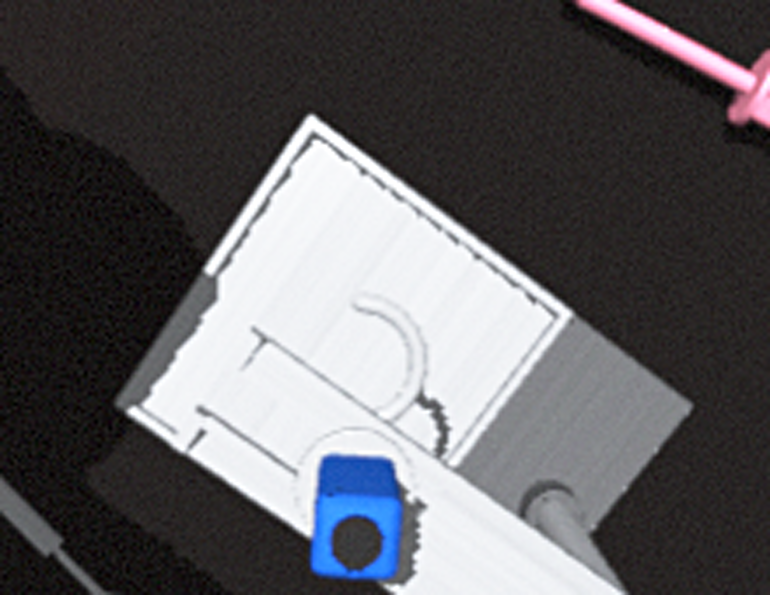

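```bash
python3 - <<'E'
from look import *
C=wc('w3');f=lambda a:np.round(a,1)
p=lambda x,y:np.array((180+(x+.5)/3.5-.5,60+(y+.5)/3.5-.5))
im=cv2.imread('pics/w3.png');hsv=cv2.cvtColor(im,cv2.COLOR_BGR2HSV)
m=cv2.inRange(hsv,(100,120,60),(125,255,255))[160:240,260:310];ys,xs=np.nonzero(m);print('mask',xs.min()+260,xs.max()+260,ys.min()+160,ys.max()+160)
cs=[onz(C,p(*k),268) for k in [(317,497),(403,503),(397,580),(312,574)]]
print(f(cs),'ctr',f(np.mean(cs,0)))
e=cs[1]-cs[0];e2=cs[2]-cs[3];g=cs[3]-cs[0];g2=cs[2]-cs[1]
print([np.degrees(np.arctan2(v[1],v[0])).round(1) for v in(e,e2,g,g2)],[np.linalg.norm(v).round(1) for v in(e,e2,g,g2)])
print('collar ctr?',f(onz(C,p(357,487),222)))
print('tip',f(onz(C,p(358,300),140)))
arc=[(425,365),(418,335)]
print('arc out',f([onz(C,p(*k),137.5) for k in arc]))
print('prong line1',f([onz(C,p(*k),220) for k in [(255,330),(385,415)]]),'line2',f([onz(C,p(*k),220) for k in [(200,408),(300,475)]]))
print('tray',f([onz(C,p(*k),12) for k in [(310,115),(573,318),(125,403)]]))
E
```

```text
mask 268 294 190 225
[[549.2 168.8 268. ]
 [563.3 181.9 268. ]
 [575.8 168.6 268. ]
 [561.5 155.5 268. ]] ctr [562.4 168.7 268. ]
[np.float64(42.8), np.float64(42.6), np.float64(-47.1), np.float64(-46.6)] [np.float64(19.2), np.float64(19.4), np.float64(18.1), np.float64(18.2)]
collar ctr? [562.7 169.  222. ]
tip [533.6 197.5 140. ]
arc out [[564.3 199.1 137.5]
 [555.4 204.  137.5]]
prong line1 [[515.  177.8 220. ]
 [553.9 187.1 220. ]] line2 [[519.6 153.3 220. ]
 [550.4 159.9 220. ]]
tray [[473.8 227.6  12. ]
 [612.9 253.4  12. ]
 [505.6  83.9  12. ]]
```

The blue handle is the wanted hook. In w3 it is at (281,205), seated in the fork, with the steel C below it and its tip at (282,145). The pink look-alike at (390,75) lies on the bench, so I leave it. The crop confirms the C's shape and the handle yaw of about 43°. Now I grasp the handle.

```bash
python3 - <<'E'
from look import *
yt=0.754+np.pi/2
bot.movel([562.5,168.8,300],[np.pi,0,yt])
print(bot.movel([562.5,168.8,232],max_speed=100,threshold=8))
f0=bot.get_state(); bot.grip(0.0,60); s=bot.get_state()
print(s['t'],s['tcp_pos'],s['orientation'],s['opening'],np.round(s['contact_force']-f0['contact_force'],2))
bot.movel([562.5,168.8,243],max_speed=60); bot.dwell(.1)
s=bot.get_state();print(s['t'],s['tcp_pos'],np.round(s['contact_force']-f0['contact_force'],2))
snap('w4')
E
```

```text
False
7.65 [562.58122134 168.76029393 232.23634833] [3.14140188e+00 2.78387613e-04 2.32475072e+00] 0.22666907407085138 [ 0.7  -0.81  2.3 ]
8.0833 [562.43740744 168.81967122 242.91518019] [-0.06 -0.46 -0.33]
```

View pics/w4.png

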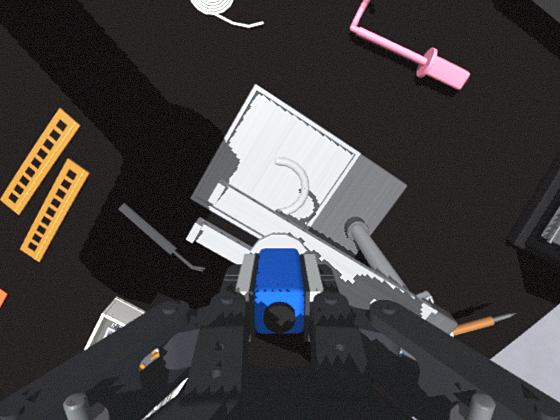

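The hook is gripped at the handle, with the blue block between the pads at (279,290), and lifted out of contact. The C is visible at (295,190). Next I lead it out along stand −x.

```bash
python3 - <<'E'
from look import *
d=np.array([np.cos(.21),np.sin(.21),0]); P=np.array([562.5,168.8,243])
f0=bot.get_state()['contact_force']
r=bot.movel(P-85*d,max_speed=100,threshold=6);s=bot.get_state();print(r,s['t'],s['tcp_pos'],np.round(s['contact_force']-f0,2))
bot.movel(P-100*d+[0,-60,30]);bot.dwell(.25);s=bot.get_state();print(s['t'],s['tcp_pos'],s['orientation'],np.round(s['contact_force']-f0,2))
snap('w5');crop('pics/w5.png',200,110,360,290,3.3,'pics/w5c.png')
E
```

```text
False 9.1333 [480.02574181 151.17300056 243.13278383] [0.7  0.9  1.31]
10.0083 [464.5666401   88.53423872 272.55269413] [-3.14110348e+00 -6.19999467e-04  2.32583024e+00] [ 1.46  0.5  -0.62]
```

View pics/w5.png

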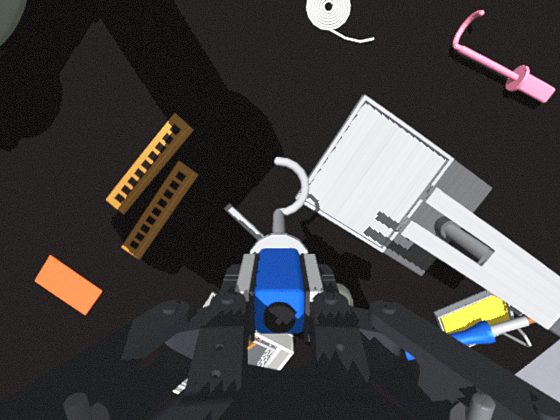

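View pics/w5c.png

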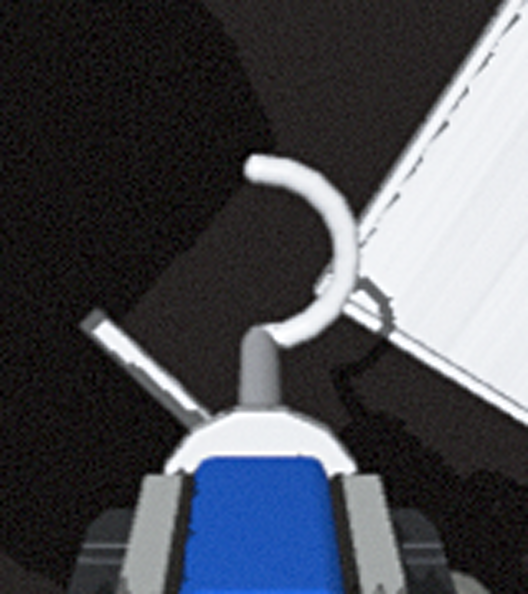

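```bash
python3 - <<'E'
from look import *
C=wc('w5'); 
tcp=np.array([464.57,88.53,272.55]);yh=2.3258-np.pi/2
R3=R.from_euler('z',yh).as_matrix(); O=tcp+[0,0,-97]
def H(x,y,z):return O+R3@np.array([x,y,z])
to=lambda uv:((uv-[200,110]+.5)*3.3-.5).round(0)
for n,h in [('tip end',(0,40,5)),('arc outer',(23,20,2.5)),('arc inner',(17,20,2.5)),('foot',(0,0,0)),('arc45 c',(14.14,34.14,3.75)),('collarR',(16,0,87)),('collarL',(-16,0,87)),('collarF',(0,16,87))]:
    print(n,to(proj(C,H(*h))))
E
```

```text
tip end [257. 170.]
arc outer [359. 257.]
arc inner [332. 257.]
foot [257. 338.]
arc45 c [321. 196.]
collarR [358. 501.]
collarL [153. 501.]
collarF [255. 405.]
```

```bash
cat > thread.py <<'E'
from look import *
yb=0.267
def tcp_for(Pw,a,yaw):
    """TCP so that wire point at arc angle a (0 foot..pi tip) is at Pw with hook yaw"""
    h=np.array([20*np.sin(a),20-20*np.cos(a),5*a/np.pi])
    return np.array(Pw)-R.from_euler('z',yaw).as_matrix()@h+[0,0,97]
bx=np.array([np.cos(yb),np.sin(yb),0]);by=np.array([-np.sin(yb),np.cos(yb),0])
E
python3 - <<'E'
from thread import *
Rg=np.array([601.8,-186.3,95])
P=tcp_for(Rg+28*bx+[0,0,55],np.pi,yb);print(P)
bot.move_ptp(list(P),[np.pi,0,yb+np.pi/2]);bot.dwell(.3)
s=bot.get_state();print(s['t'],s['tcp_pos'],s['orientation'],s['qpos'])
snap('w6');crop('pics/w6.png',200,60,400,260,3,'pics/w6c.png')
E
```

```text
[ 639.36142619 -217.49518012  242.        ]
11.6833 [ 639.50968498 -216.51939112  242.59845717] [3.14105598e+00 3.94220642e-04 1.83918383e+00] [-4.35704989e-01  5.60917606e-01  2.03694998e-01  1.21290947e+00
  4.69394303e-05  8.66703747e-01]
```

View pics/w6c.png

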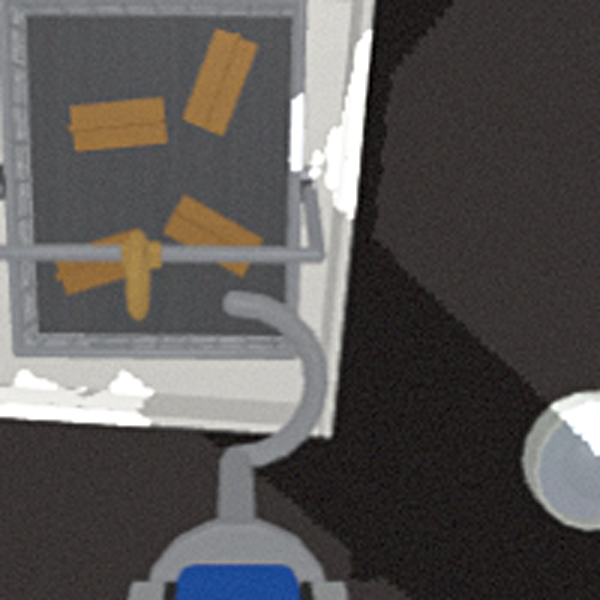

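```bash
python3 - <<'E'
from thread import *
C=wc('w6');to=lambda uv:((uv-[200,60]+.5)*3-.5).round(1);fr=lambda x,y:np.array([200+(x+.5)/3-.5,60+(y+.5)/3-.5])
piv=np.array([594.1,-159.9,36])
for deg in (20,23,26,29):
    th=np.radians(deg);P=lambda r:piv+r*(-np.sin(th)*by+np.cos(th)*np.array([0,0,1]))
    print(deg,'bar',to(proj(C,P(51))),'ring c',to(proj(C,P(64.5))),'ring end',to(proj(C,P(77.5))),P(64.5).round(1))
print('tip pred',to(proj(C,np.array([639.51,-216.52,242.6-97])+R.from_euler('z',1.8392-np.pi/2).as_matrix()@[0,40,5])))
# joint triangulation of ring centre with w1,w2,w6
A=wc('w1');B=wc('w2');p=lambda x,y:(205+(x+.5)/2.6-.5,75+(y+.5)/2.6-.5);q=lambda x,y:(300+(x-390+.5)/2.6-.5,60+(y+.5)/2.6-.5)
print(tri([ray(A,p(198,286)),ray(B,q(625,293)),ray(C,fr(137,288))]))
print(tri([ray(A,p(198,310)),ray(B,q(627,322)),ray(C,fr(138,317))]))
print(tri([ray(A,p(197,260)),ray(B,q(618,268)),ray(C,fr(137,254))]))
E
```

```text
20 bar [139.6 244. ] ring c [135.9 263.7] ring end [132.  284.1] [ 599.9 -181.2   96.6]
23 bar [140.1 252. ] ring c [136.5 274. ] ring end [132.9 296.8] [ 600.7 -184.2   95.4]
26 bar [140.6 259.7] ring c [137.3 283.9] ring end [133.8 308.8] [ 601.6 -187.2   94. ]
29 bar [141.2 267. ] ring c [138.  293.3] ring end [134.8 320.3] [ 602.4 -190.1   92.4]
tip pred [234.2 305.9]
(array([ 601.87930559, -186.44834146,   97.31291863]), [np.float64(0.15859447667021884), np.float64(1.5734674423695485), np.float64(1.4222271137164622)])
(array([ 604.0841267 , -195.18514483,  100.6006508 ]), [np.float64(0.4990689754696281), np.float64(0.462138376177983), np.float64(0.540362458821362)])
(array([ 599.41244031, -178.05998485,   89.81978135]), [np.float64(0.5246964671847214), np.float64(0.9549589863268854), np.float64(1.1393743908353402)])
```

```bash
python3 - <<'E'
from thread import *
s=bot.get_state();p0=s['tcp_pos']
bot.movel(list(p0-105*by-[0,0,0]),max_speed=150);bot.dwell(.3);s=bot.get_state();print(s['t'],s['tcp_pos'])
snap('w7');crop('pics/w7.png',150,0,350,180,3,'pics/w7c.png')
E
```

```text
12.875 [ 667.26464492 -317.30295183  242.8403564 ]
```

View pics/w7c.png

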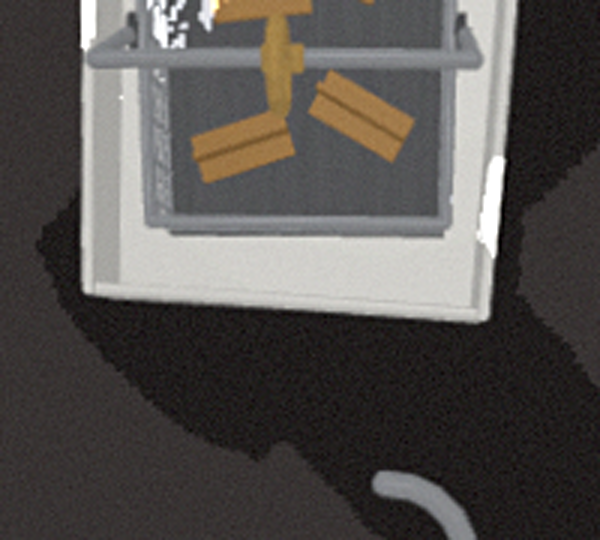

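```bash
python3 - <<'E'
from thread import *
def goldspan(n,x0,x1,y0,y1):
    im=cv2.imread(f'pics/{n}.png');h=cv2.cvtColor(im,cv2.COLOR_BGR2HSV)
    m=cv2.inRange(h,(14,90,70),(26,255,255))[y0:y1,x0:x1]
    print(n);print('\n'.join(''.join('#' if v else '.' for v in r) for r in m))
goldspan('w6',235,260,132,172);goldspan('w7',230,256,0,45);goldspan('w1',265,300,165,200)
E
```

```text
w6
......................###
.....................####
.....................####
....................#####
.........##.........#####
......#######.......#####
...###########.......####
##############.........##
##################.......
.....##############......
......############.......
......############.......
......############.......
......############.......
......############.......
#.#################......
###################......
################.........
###############..........
###############..........
###############..........
####...########..........
#......########..........
.......########..........
.......########..........
.......########..........
.......########..........
.......########..........
.......########..........
.......########..........
.......########..........
........######...........
........######...........
.........#####...........
..........##.............
.........................
.........................
.........................
.........................
.........................
w7
########################..
########################..

[... 1723 characters left out ...]
................
.............######................
.............######................
.............######................
..............#####................
..............#####................
..............#####................
..............#####................
..............#####................
..............#####................
..............#####................
..............#####................
..............#####................
..............#####................
...............###.................
...................................
...................................
...................................
...................................
...................................
```

```bash
python3 - <<'E'
from thread import *
from scipy.optimize import least_squares
a=np.linspace(0,2*np.pi,73)
Cs={n:wc(n) for n in('w1','w2','w6','w7')}
def ext(n,c):
    pts=np.array([proj(Cs[n],c+13*(np.cos(t)*by+np.sin(t)*np.array([0,0,1]))) for t in a]); return pts[:,1].min(),pts[:,1].max(),pts[:,0].mean()
# px edges (row boundary coords, pixel-centre convention)
obs=[('w6',1,166.3,1),('w7',1,38.2,1),('w1',1,194.3,1),('w6',0,136.5,.3),('w1',0,170,.3),('w7',0,4.8,.3),('w6',2,245.5,1),('w7',2,242.5,1),('w1',2,281,1),('w2',0,160.8,.5),('w2',1,184.2,.7),('w2',2,390,1)]
f=lambda c:[w*(ext(n,c)[k]-v) for n,k,v,w in obs]
r=least_squares(f,[601,-186,95]);print(r.x)
for (n,k,v,w),e in zip(obs,r.fun):print(n,k,v,round(e/w,1))
print(np.sqrt(np.diag(np.linalg.inv(r.jac.T@r.jac))))
piv=np.array([594.1,-159.9,36]);d=r.x-piv;print('lean',np.degrees(np.arctan2(-d@by,d[2])),np.hypot(d@by,d[2]),'bx',d@bx)
E
```

```text
[ 601.29970632 -183.97559929   97.20072866]
w6 1 166.3 -0.3
w7 1 38.2 0.4
w1 1 194.3 0.5
w6 0 136.5 -0.5
w1 0 170 -0.8
w7 0 4.8 -1.9
w6 2 245.5 0.1
w7 2 242.5 0.1
w1 2 281 -0.3
w2 0 160.8 -3.1
w2 1 184.2 0.8
w2 2 390 0.1
[0.45323293 0.4485662  1.70732875]
lean 22.317498132379725 66.15624206947057 bx 0.5925170311047423
```

```bash
cat >> thread.py <<'E'
Rg=np.array([601.3,-184.1,96.2])
def F(n=5):
    a=[]
    for _ in range(n): a.append(bot.get_state()['contact_force']); bot.dwell(.02)
    return np.mean(a,0)
def tool(y): return [np.pi,0,y+np.pi/2]
def go(P,y,v=40,th=None):
    return bot.movel(list(P),tool(y),max_speed=v,threshold=th)
E
python3 - <<'E'
from thread import *
P=tcp_for(Rg+28*bx+[0,0,50],np.pi,yb); go(P,yb,120)
P=tcp_for(Rg+28*bx+[0,0,0.5],np.pi,yb); r=go(P,yb,80,4); bot.dwell(.3)
s=bot.get_state();print(r,s['t'],s['tcp_pos']-P,s['orientation'][2]-yb-np.pi/2);print(F())
print([np.round(bot.get_state()['contact_force'],2) for _ in range(3)])
snap('w8');crop('pics/w8.png',200,60,400,260,3,'pics/w8c.png')
E
```

```text
False 15.0333 [ 0.23639768 -0.07480511  0.52173717] 4.9324106541348556e-05
[-0.37668997 -0.01663899 -1.44743228]
[array([-0.44, -0.78, -1.09]), array([-0.44, -0.78, -1.09]), array([-0.44, -0.78, -1.09])]
```

View pics/w8c.png

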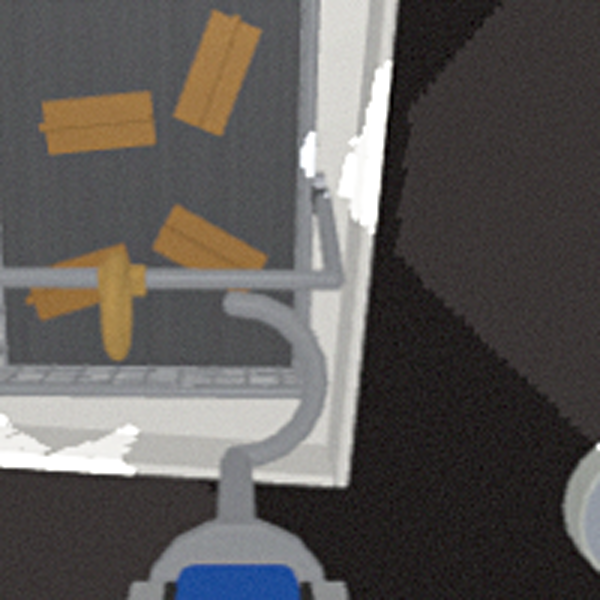

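The tip at (228,304) in the crop is level with the ring's middle (116,304). Now I advance the tip with a force guard.

```bash
python3 - <<'E'
from thread import *
r=go(tcp_for(Rg-1*bx+[0,0,.5],np.pi,yb),yb,40,2.2);bot.dwell(.2)
s=bot.get_state();print(r,s['t'],s['tcp_pos']-tcp_for(Rg,np.pi,yb));print(F())
snap('w9');crop('pics/w9.png',200,60,400,260,3,'pics/w9c.png')
E
```

```text
False 16.2417 [-0.77747643 -0.16567609  0.40579982]
[ 0.12317709  0.24273479 -0.83837025]
```

View pics/w9c.png

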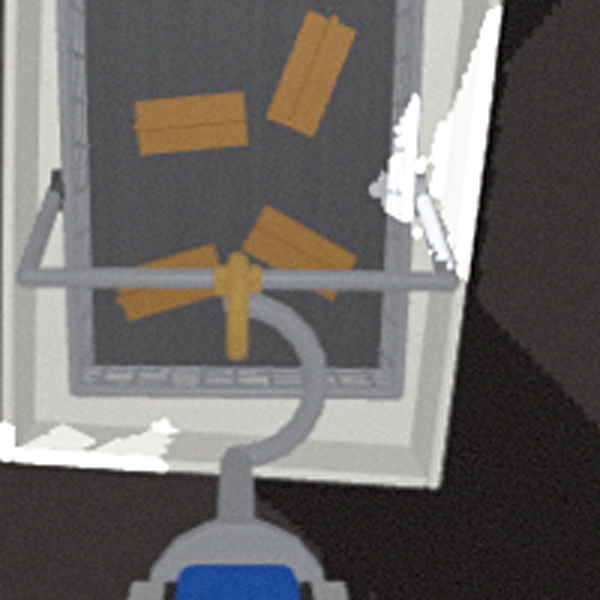

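The wire end disappears under the ring's upper rim at (248,305) with no contact force, so it is entering the hole. Now I rotate the hook about its arc centre in guarded steps.

```bash
python3 - <<'E'
from thread import *
f0=F(3)
for deg in (168,156,144,132):
    a=np.radians(deg);y=yb+np.pi-a
    r=go(tcp_for(Rg+[0,0,.3],a,y),y,18,2.6)
    s=bot.get_state();print(deg,r,round(s['t'],2),np.round(s['contact_force']-f0,2))
    if r:break
bot.dwell(.2);print(F()-f0)
snap('w10');crop('pics/w10.png',180,60,380,260,3,'pics/w10c.png')
E
```

```text
168 False 16.87 [ 0.67 -0.81  0.65]
156 False 17.25 [-0.32  0.81  1.15]
144 False 17.63 [-0.2  -0.06  0.1 ]
132 False 18.02 [-0.74 -0.54 -0.28]
[ 0.01447957 -0.03910176  0.52976576]
```

View pics/w10c.png

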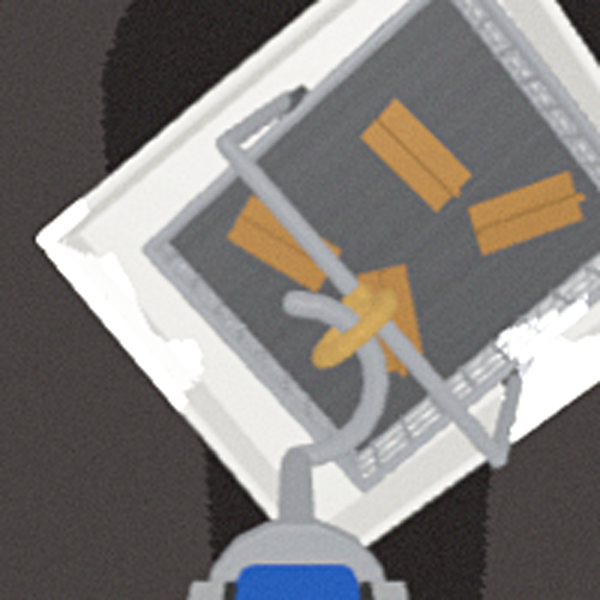

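The wire passes through the ring: the tip emerges at (295,300) in the crop and the ring encircles the wire at (355,330). No contact force shows, so I continue around.

```bash
python3 - <<'E'
from thread import *
f0=F(3)
for deg in (118,104,90,76,62,50,38,27):
    a=np.radians(deg);y=yb+np.pi-a
    r=go(tcp_for(Rg+[0,0,.5],a,y),y,18,2.8)
    s=bot.get_state();print(deg,r,round(s['t'],2),np.round(s['contact_force']-f0,2))
    if r:break
bot.dwell(.2);print(F()-f0,bot.get_state()['qpos'])
snap('w11');crop('pics/w11.png',180,60,380,260,3,'pics/w11c.png')
E
```

```text
118 False 18.82 [-0.61 -0.18  0.08]
104 False 19.25 [-1.22 -0.11 -0.61]
90 False 19.68 [-0.05  0.05  0.04]
76 False 20.1 [-1.19 -0.1   0.  ]
62 False 20.52 [-0.48 -0.18  0.38]
50 False 20.91 [-0.14  0.8   0.17]
38 False 21.29 [0.57 0.08 0.19]
27 False 21.66 [-0.57  0.2   0.12]
[-0.3487606  -0.18333075 -0.13124542] [-4.08068012e-01  5.14153473e-01 -2.01651384e-03  1.05459889e+00
 -7.63794633e-06 -1.77362625e+00]
```

View pics/w11c.png

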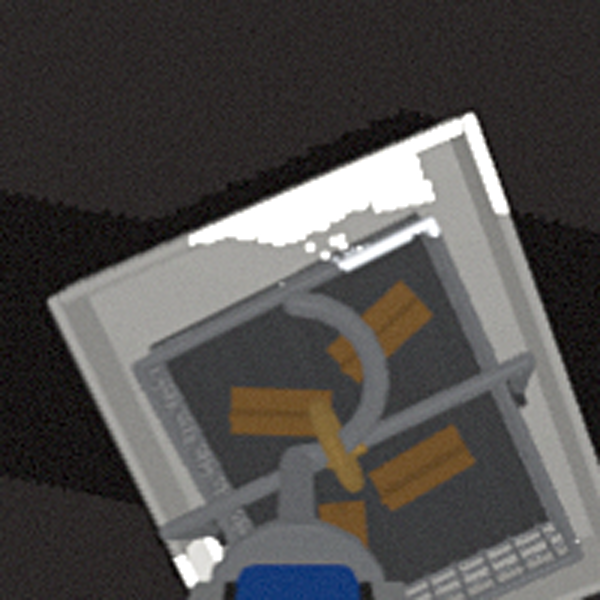

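The ring is now beside the shank, at (340,455) in the crop. Before lifting I want the handle upright, so I push the ring gently towards basket +y along the handle's arc.

```bash
cat >> thread.py <<'E'
piv=np.array([594.1,-159.9,36]); aE=np.radians(27); yE=yb+np.pi-aE
def lean(deg,tang=0,rad=0):
    th=np.radians(deg); n=-np.sin(th)*by+np.array([0,0,np.cos(th)]); t=np.cos(th)*by+np.array([0,0,np.sin(th)])
    return tcp_for(piv+.6*bx+(64.5+rad)*n+tang*t,aE,yE)
E
python3 - <<'E'
from thread import *
f0=F(4)
for deg,tg in ((22,4),(16,4.5),(10,5),(5,5),(0,5),(-4,6)):
    r=go(lean(deg,tg,1.5),yE,25,5)
    bot.dwell(.1);s=bot.get_state();d=F(3)-f0;print(deg,r,round(s['t'],2),'by',round(d@by,2),'bx',round(d@bx,2),'z',round(d[2],2))
    if r:break
snap('w12');crop('pics/w12.png',150,60,390,260,3,'pics/w12c.png')
E
```

```text
22 False 22.49 by -1.15 bx -0.49 z -1.93
16 False 23.09 by -1.6 bx 0.37 z -2.12
10 False 23.69 by -2.02 bx 0.33 z -3.41
5 False 24.23 by -1.84 bx 0.55 z -3.01
0 False 24.76 by -2.62 bx 0.32 z -2.97
-4 False 25.28 by -2.54 bx 0.57 z -2.53
```

View pics/w12c.png

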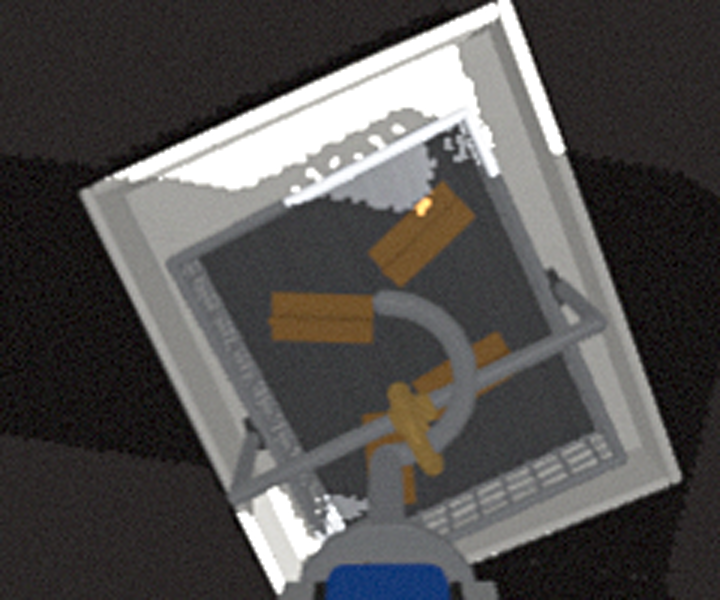

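```bash
python3 - <<'E'
from thread import *
C=wc('w12');fr=lambda x,y:np.array([150+(x+.5)/3-.5,60+(y+.5)/3-.5])
# pivots z36
p1=onz(C,fr(551,277),36);p2=onz(C,fr(252,432),36);pm=(p1+p2)/2
for z in (87,84,80):
    b1=onz(C,fr(600,322),z);b2=onz(C,fr(235,498),z);bm=(b1+b2)/2
    print(z,p1.round(1),p2.round(1),b1.round(1),b2.round(1),'lean +y comp',((bm-pm)@by).round(1))
print([onz(C,fr(*k),42).round(1) for k in [(170,262),(470,110),(625,460),(325,590)]])
v=p1-p2;print(np.degrees(np.arctan2(v[1],v[0])),np.linalg.norm(v))
E
```

```text
87 [ 544.6 -175.7   36. ] [ 647.2 -145.9   36. ] [ 540.9 -169.    87. ] [ 646.2 -141.    87. ] lean +y comp 6.2
84 [ 544.6 -175.7   36. ] [ 647.2 -145.9   36. ] [ 540.3 -168.4   84. ] [ 646.9 -140.1   84. ] lean +y comp 6.9
80 [ 544.6 -175.7   36. ] [ 647.2 -145.9   36. ] [ 539.6 -167.6   80. ] [ 647.8 -138.8   80. ] lean +y comp 7.9
[array([ 657.6, -204.4,   42. ]), array([ 560.8, -229.1,   42. ]), array([ 531.2, -114.3,   42. ]), array([635.3, -89.4,  42. ])]
-163.82525371683715 106.77703760339338
```

The handle is now about 7° past upright, compared with about 22° on the other side before. That is acceptable, so I lift slowly with a force guard.

```bash
python3 - <<'E'
from thread import *
s=bot.get_state();P=s['tcp_pos'].copy();f0=s['contact_force']
for dz,v in ((8,15),(16,15),(25,20),(45,30),(85,50)):
    r=go(P-2*by+[0,0,dz],yE,v,9);d=F(3);s=bot.get_state()
    print(dz,r,round(s['t'],2),np.round(d,2),s['tcp_pos'][2]-P[2])
    if r:break
bot.dwell(.3);snap('w13');print(F(),bot.get_state()['t'])
im=imaging.capture('scene');cv2.imwrite('pics/s13.png',im)
E
```

```text
8 False 26.13 [ 0.33 -0.19 -7.35] 7.723615989358109
16 False 26.87 [-0.05  0.12 -6.74] 15.99833173988472
25 False 27.52 [ 0.17 -0.77 -7.15] 25.01277802095106
45 False 28.38 [-0.29  0.16 -7.47] 44.73438215559406
85 False 29.38 [-0.36 -0.26 -7.2 ] 84.45439512222049
[-2.02531733e-03  1.33548305e-01 -7.15364146e+00] 29.8167
```

View pics/w13.png

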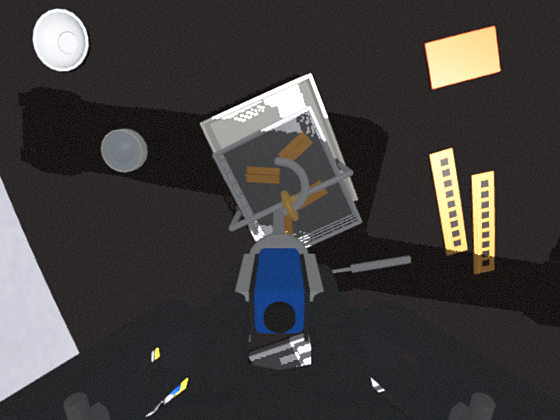

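View pics/s13.png

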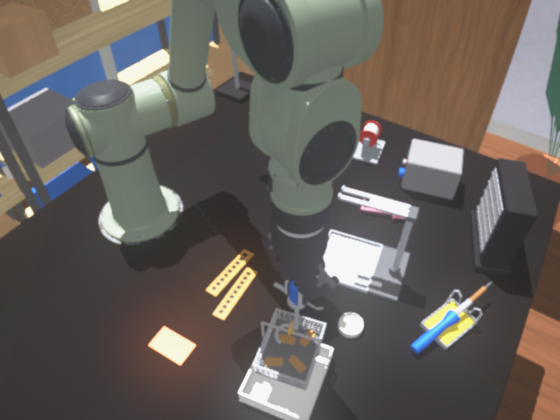

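```bash
python3 - <<'E'
from thread import *
s=bot.get_state();O=s['tcp_pos']-[0,0,97];C=wc('w13');z=O[2]-101+38
c=[onz(C,k,z) for k in [(213,155),(312,108),(360,220),(262,247)]]
print(O.round(1),np.round(c,1),(np.mean(c,0)-O).round(1)); v=c[0]-c[1];print(np.linalg.norm(v),np.linalg.norm(c[2]-c[1]),np.linalg.norm(c[3]-c[2]),np.linalg.norm(c[3]-c[0]))
crop('pics/w13.png',180,60,400,260,3,'pics/w13c.png')
E
```

```text
[ 601.8 -151.1  185.6] [[ 654.8 -197.7  122.6]
 [ 557.7 -220.3  122.6]
 [ 529.9 -107.2  122.6]
 [ 630.2  -98.7  122.6]] [ -8.6  -4.8 -63. ]
99.72984705849659 116.48894004256347 100.72180870451339 101.97694057590051
```

View pics/w13c.png

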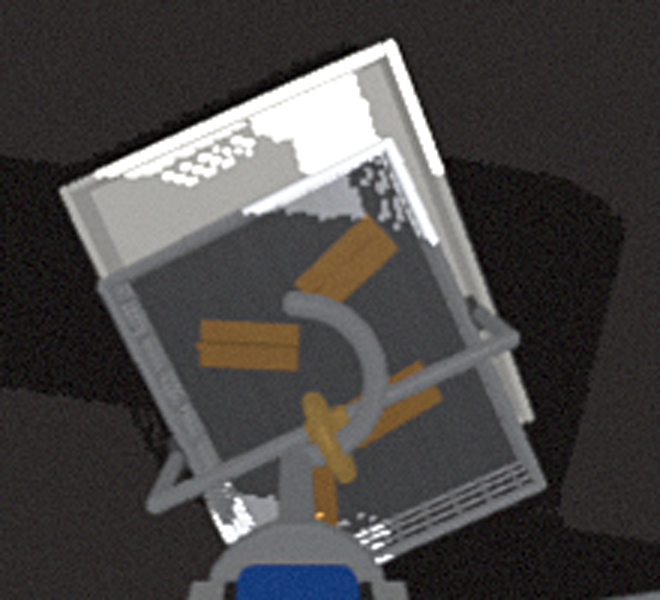

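The basket hangs from the ring at the shank, nearly level, with its centre about 10 mm from the shank axis and about 6 N on the hook. Now I carry it to the fork entrance, at the same yaw, high and slowly.

```bash
cat > place.py <<'E'
from thread import *
d=np.array([np.cos(.21),np.sin(.21),0]); Q=np.array([561.5,168.9,0])
E
python3 - <<'E'
from place import *
f0=F(3)
p=bot.get_state()['tcp_pos']
r=go(Q-90*d+[0,0,285],yE,75);bot.dwell(.6);s=bot.get_state();print(s['t'],s['tcp_pos'],F())
r=go(Q-90*d+[0,0,243],yE,35,6);bot.dwell(.6);s=bot.get_state();print(r,s['t'],s['tcp_pos'],F())
snap('w14');crop('pics/w14.png',150,60,430,270,2.8,'pics/w14c.png')
cv2.imwrite('pics/s14.png',imaging.capture('scene'))
E
```

```text
35.0333 [473.4851136  150.13432345 284.99900155] [-0.06745906  0.24423738 -7.05391045]
False 37.0667 [473.4855955  150.12911286 243.00405904] [ 0.69841265  0.39308837 -7.48088591]
```

View pics/w14c.png

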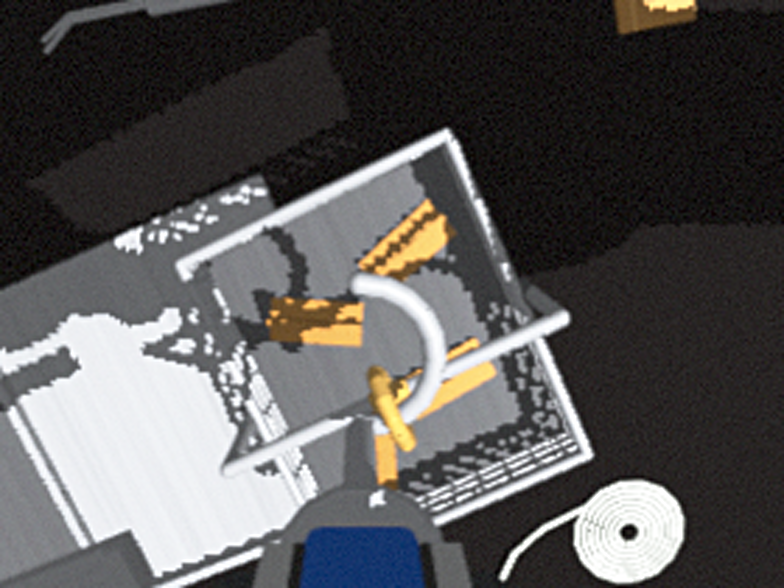

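View pics/s14.png

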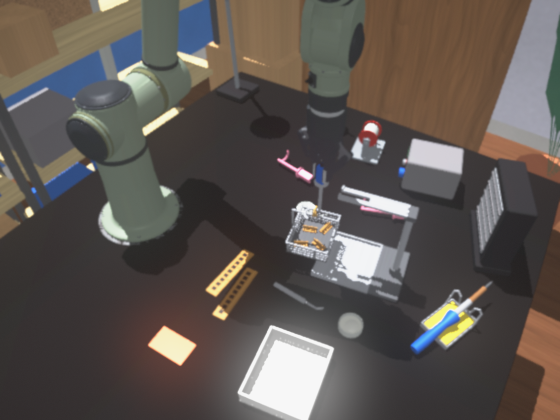

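```bash
python3 - <<'E'
from place import *
Q=np.array([561.3,168.6,0])
r=go(Q-48*d+[0,0,243],yE,30,3.5);s=bot.get_state();print(r,s['t'],s['tcp_pos'],F(3))
if not r:
    r=go(Q+[0,0,243],yE,28,3.5);bot.dwell(.5);s=bot.get_state();print(r,s['t'],s['tcp_pos'],F())
snap('w15');crop('pics/w15.png',150,60,430,270,2.8,'pics/w15c.png')
cv2.imwrite('pics/s15.png',imaging.capture('scene'));crop('pics/s15.png',260,150,440,310,4,'pics/s15c.png')
E
```

```text
False 38.7917 [514.16278567 158.56313795 243.01878975] [ 0.26802961 -0.20160922 -6.92470224]
False 41.2083 [561.28172219 168.57678448 242.98937416] [ 0.05861205 -0.16384183 -6.72340806]
```

View pics/w15c.png

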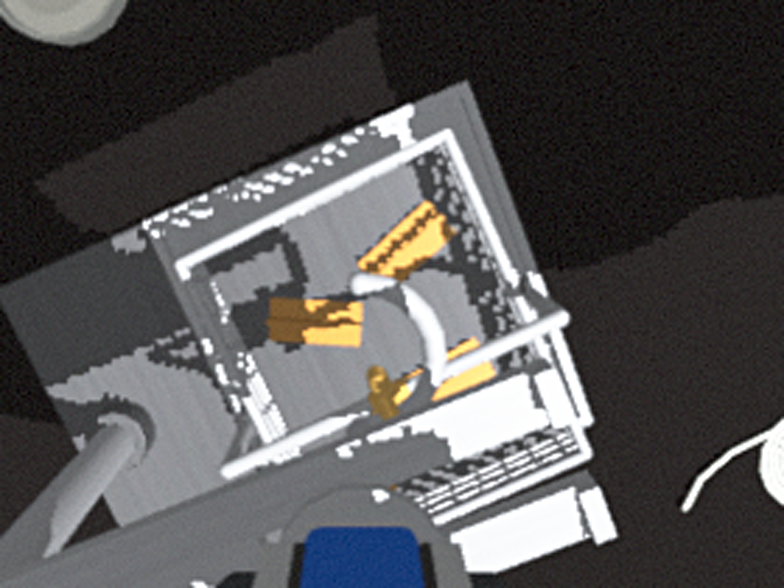

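View pics/s15c.png

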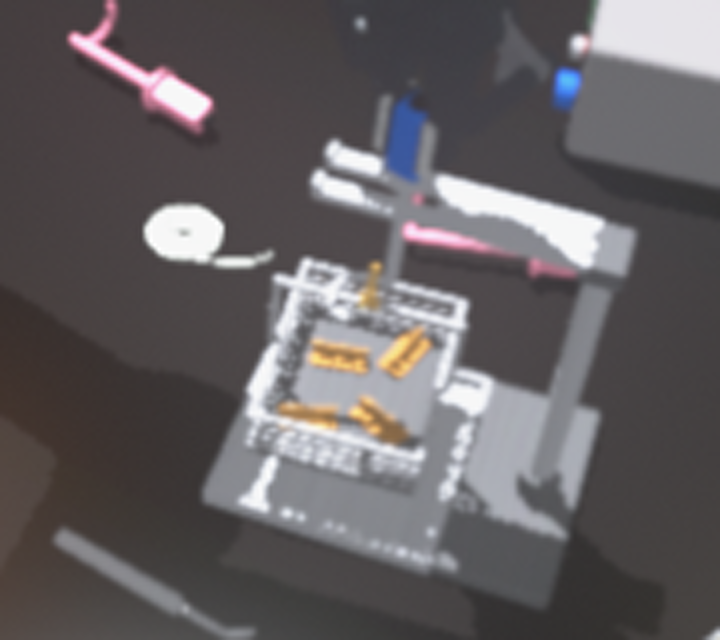

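The shank is inside the fork between the prongs, with the collar above them. Next I lower it until the prongs take the weight.

```bash
python3 - <<'E'
from place import *
Q=np.array([561.3,168.6,0])
r=go(Q+[0,0,235],yE,20,4.5);s=bot.get_state();print(r,s['t'],s['tcp_pos'],F(3))
if not r:
    r=go(Q+[0,0,230.5],yE,8,5);bot.dwell(.3);s=bot.get_state();print(r,s['t'],s['tcp_pos'],F())
E
```

```text
False 41.9417 [561.22079109 168.59171858 234.85750244] [ 0.36945372  0.10709829 -7.36827721]
True 42.725 [561.41515328 168.59725379 232.16041952] [ 0.05966551 -0.23708285  7.38759083]
```

```bash
python3 - <<'E'
from place import *
p=bot.get_state()['tcp_pos'].copy()
go(p+[0,0,.25],yE,5);bot.dwell(.1);print(F())
bot.grip(0.6);bot.dwell(.3);s=bot.get_state();print(s['t'],s['opening'],F())
snap('w16')
bot.movel(list(p+[0,0,130]),max_speed=80);bot.dwell(.6);snap('w17');s=bot.get_state();print(s['t'],F())
cv2.imwrite('pics/s17.png',imaging.capture('scene'));crop('pics/s17.png',260,150,440,310,4,'pics/s17c.png')
E
```

```text
[ 1.44965313  0.28796703 -0.29820781]
44.5083 0.5966580884118341 [ 0.07727608  0.13957125 -0.02115022]
47.0667 [ 0.0568245   0.19299404 -0.32467889]
```

View pics/w17.png

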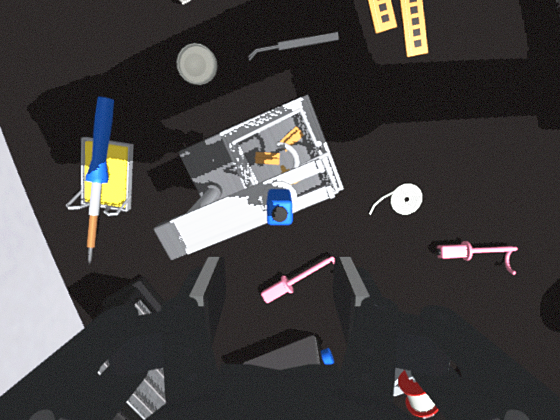

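View pics/s17c.png

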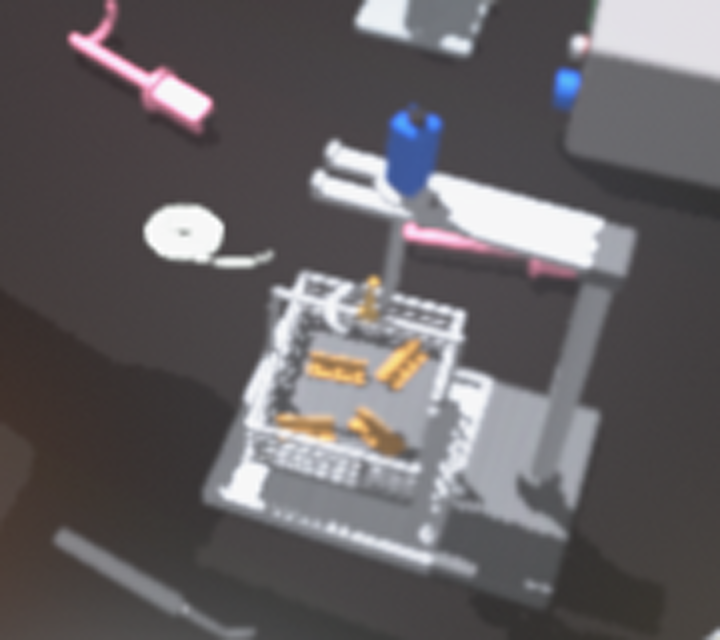

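```bash
python3 - <<'E'
from place import *
bot.dwell(.7);snap('w18');a=cv2.imread('pics/w17.png')[80:260,150:360];b=cv2.imread('pics/w18.png')[80:260,150:360]
print('diff',cv2.absdiff(a,b).mean(),bot.get_state()['t'])
crop('pics/w18.png',210,90,350,240,4,'pics/w18c.png')
E
```

```text
diff 3.700784832451499 47.95
```

View pics/w18c.png

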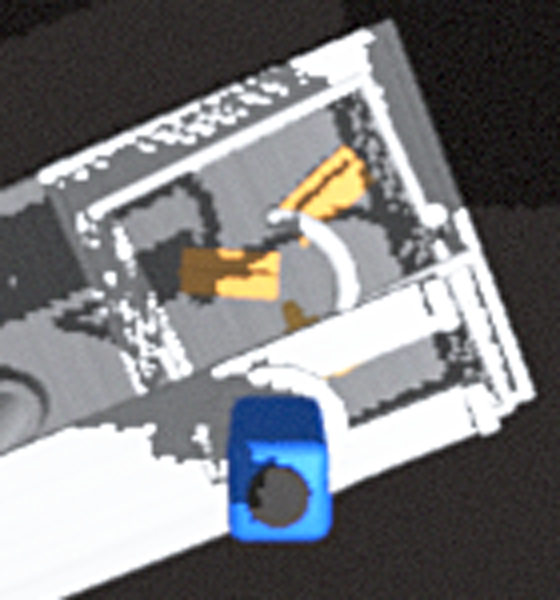

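```bash
python3 - <<'E'
from place import *
C=wc('w18');fr=lambda x,y:np.array([210+(x+.5)/4-.5,90+(y+.5)/4-.5]);to=lambda uv:((uv-[210,90]+.5)*4-.5).round(0)
O=np.array([561.4,168.6,135]);R3=R.from_euler('z',yE).as_matrix()
for n,h in [('top c',(0,0,133)),('tip',(0,40,5)),('arc outer',(23,20,2.5)),('collar far',(0,16,87))]:print(n,to(proj(C,O+R3@np.array(h))))
print('hx at handle',onz(C,fr(277,492),268)-O, 'seat dist',onz(C,fr(277,492),268)[:2]-[557.5,168.5])
c=[onz(C,fr(*k),72) for k in [(92,215),(372,85),(535,395)]];print(np.round(c,1),'basket ctr',((c[0]+c[2])/2-O).round(1), np.linalg.norm(c[0]-c[1]),np.linalg.norm(c[2]-c[1]))
E
```

```text
top c [279. 488.]
tip [279. 214.]
arc outer [361. 285.]
collar far [279. 358.]
hx at handle [  0.56222976   0.67285083 133.        ] seat dist [4.46222976 0.77285083]
[[614.6 123.2  72. ]
 [517.3 101.4  72. ]
 [481.5 212.3  72. ]] basket ctr [-13.3  -0.9 -63. ] 99.73516420595445 116.50571875175193
```

```bash
python3 - <<'E'
from place import *
g=lambda n:cv2.cvtColor(cv2.imread(f'pics/{n}.png'),cv2.COLOR_BGR2GRAY).astype(np.float32)
snap('w19');bot.dwell(.25);snap('w20');A,B=g('w19'),g('w20')
for n,(y0,y1,x0,x1) in dict(basket=(110,190,225,345),static=(90,230,60,150)).items():
    print(n,cv2.absdiff(A,B)[y0:y1,x0:x1].mean(),cv2.phaseCorrelate(A[y0:y1,x0:x1],B[y0:y1,x0:x1]))
bot.sign_off();print(bot.get_state()['t'])
E
```

```text
basket 2.6390624 ((0.013898808499831716, -0.046254087394714816), 0.9789694112539291)
static 3.8358731 ((0.011827299859589857, 0.009862880967247634), 0.9611415942509969)
the job is handed in; nothing more can be done
the job is handed in; nothing more can be done
```

The basket is hanging from the hook in the fork over the drip tray, and I handed the job in at about 48 s on the robot clock. No verdict was reported.

I took the blue-handled hook out of the fork and threaded its tip through the ring. I then turned the hook about its arc centre until the ring sat next to the shank, swung the leaning handle roughly upright, and lifted the basket. Finally I led the hook back into the fork, set the collar down and released it.

**Last checks**
- **Hook:** upright, matching its predicted position in the image to within about 4 pixels in a 4x crop. It hangs about 4–5 mm from my estimate of the seat.
- **Basket:** centre about 13 mm from the shank axis (limit 25 mm). The underside works out at about 34 mm above the bench, above the 12 mm tray rim. It was at rest, with a shift of 0.05 px over 0.3 s.
- **Gripper:** empty and about 130 mm above the grasp height, with about 0 N on the tool.

**Departures from plan**
- I overshot the handle by about 7° past upright while straightening it. The basket still hung nearly level, but I did not measure its final tilt separately.
- My early estimates of the ring's position disagreed by a few millimetres. I resolved this with one extra camera view before threading.
- The force guard tripped late when I set the collar down, pressing about 7 N on the fork, and I eased off before releasing. The hook pressed on the ring with no more than about 6–7 N (limit 13 N).

I moved none of the bystanders on purpose, and they looked in place in the last pictures, but I did not measure their positions again.

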